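# Lock off the bench grinder and drop its eye shield

### The arm

A 6-joint arm with a two-finger parallel gripper is mounted at the origin on the work surface. World frame = base frame: x ahead of the robot, y to its left, z up, the work surface at z = 0. Lengths are in m, angles in rad, forces in N, time in s.
With the tool pointing down it reaches from about 0.25 to 0.725 m from the base axis. Payload 4 kg.
Tool frame: the origin (TCP) lies on the centre line of the jaws, within the pads' length; the fingertips stand tip_reach ahead of it and the grasp point (between the pads) lies 5 mm behind it (tip_reach is the distance from the TCP to the fingertips, in m); z points along the fingers, y is the direction in which the jaws open and shut (so a half turn about z gives the same grasp; the last joint's range is limited). The gripper opens to 85 mm and grips with 20 to 120 N. Pads are 22 mm wide; open, the fingers measure 114 mm over their backs; the gripper's body (76 mm by 85 mm) begins 54 mm behind the grasp point. The pads swing forward as they close: fully open they stand 13 mm farther back than shut.
Start: joints at [1.301, 0.241, 0.005, 1.335, 0, 1.571], TCP at [0.133, 0.482, 0.245] pointing down, gripper open.
Joint ranges: [-2.72, 2.72], [-1.05, 1.87], [-1.09, 1.28], [-1.99, 2.15], [-1.42, 1.44], [-3.14, 3.14]. Speed limits (rad/s): [2.79, 2.79, 3.14, 3.14, 3.14, 3.14].

### API

Orientations are given as a unit quaternion [x, y, z, w].
In Python, from workcell import * gives the robot as it stands.
- The arm moves only by the tool arm_command, never from a script. Its arguments are lists of equal length, an entry for each row: "translation": the shift along the tool's x, y, z in cm, a list of three; "turn": the turn about the tool's z in rad; "hand": the closure, from 0 (fully open) to 1 (shut). In form: {"translation": [[x, y, z], ...], "turn": [turn, ...], "hand": [hand, ...]}. A call has 1 to 5 rows; each row is the pose to reach, as a shift and turn from the pose commanded when the call began, along the tool's axes at that moment; what a row does not reach only later rows make up. A row lasts 1/12 s, in which the tool goes at most 41.7 mm and 7.16 degrees, less where a joint would pass 70% of its speed; a pose out of reach is approached as far as the arm can. A call with a gripper value outside its range is refused whole. The fingers move at their own pace and stop on an object; the grip force is fixed at half the most. Time passes only in rows, so rows that repeat a pose let the fingers close. It gives the time, the measured TCP pose, the force and the opening at its end, in the units of the state.
- get_obs(): the state, without advancing time (a new reading comes with each control period).
- camera(name): name is "scene" or "side" or "wrist"; returns (picture, depth): 384x512x3 uint8, red, green, blue; 384x512 float32, m along the optical axis (not along the pixel's ray), 0 where there is no reading.
- camera_info(name): a dict with "mtx" (3x3 intrinsics, pixels), "world_to_cam" (4x4, takes a point from world to camera coordinates). Camera axes: x right, y down, z forward; pixel columns grow to the right and rows downward; lengths in m; the calibration is good to about 2 mm. A picture is of the moment at which its call begins: read the wrist's pose just before it. camera_info takes no time and is no camera call; for the wrist camera it gives the pose at the moment of the call.
- job_done(): hands the job in, once; it reports no verdict.
Trained networks look in the newest picture that a camera, given by its name, has taken for a name from the list of things; names that differ only in an ending like _2 or _b are one class to them, and where a whole thing is asked for, a point or a joint stands for the part that bears it (a point fixed in the world has none). Each returns a list of dicts, best first, with "conf" (0 to 1); they miss things now and then, are a little off and sometimes report something else, mostly with a low value. They report only what shows in the picture. A call takes as long as a camera call.
- search_frame(camera, name): "location" ([row, column] in pixels, amid what is visible of it).
- spot_point(camera, name): "location" ([row, column] in pixels: a listed point, or the origin of a listed thing).
The state is a dict: "clock": time; "joint_pos": joint angles; "joint_vel": joint speeds; "tau": joint torques, N m; "eef_pos": TCP position; "tool_rot": TCP orientation; "ft_force": force on the tool from outside, world axes, zero at the start; "ft_torque": the same for the moment, N m; "grip_width": finger opening in m.
Only numpy, scipy, OpenCV 4.12 (cv2) and the standard library are available. Lean on these libraries where they do the work, as an engineer would, in place of code of your own. Each camera call takes 0.05 s, during which the arm holds its last target. There are 200 camera calls.

### The job

Leave the bench grinder safe for the night: first lock it off by pressing the mushroom-headed stop button on its control box fully in with the fingertips, so that it stays in, and then push its raised eye shield down as far as it goes. A light touch is enough for both. Leave the other buttons, the selector, the wheels and everything lying on the bench as they are, and lift or carry nothing.

Things in the scene. Friction and masses are not known exactly. Their poses are not given: they have to be found in the camera images.
- stop (a joint): Travel of the mushroom stop button, m: 0 out, 0.006 fully in (straight down). About 6 N moves it; it stays where it is left. It counts as in from 0.0045.
- stop_top (a point): Centre of the top of the mushroom stop button: a black domed head, 40 mm across, near one end of the grinder's control box. Its top stands 33 mm above the box's upper face (95 mm above the bench) when out; the only head that stands proud like this. Axes as the box: z up, y along the box.
- start (a joint): Travel of the flush start button, m: 0 out, 0.004 pressed; springs back. To be left alone.
- start_top (a point): Top of the flush start button, 25 mm across in a 30 mm metal bezel, in the middle of the grinder's control box, 55 mm from the stop button's centre, 11 mm above the box's face. The box is a grey enclosure, 80 x 170 mm, 62 mm high, fixed on the bench with its buttons facing up; it may stand left or right in front of the grinder, at any yaw up to 0.3 rad.
- selector (a joint): Turn of the rotary selector, rad, starts at 0. To be left alone.
- selector_top (a point): Top of the selector, a 26 mm rotary switch with a raised bar, 55 mm beyond the start button on the grinder's box, 23 mm above the box's face. To be left alone.
- extractor_a (a joint): Travel of one flush button of the dust extractor's box, m: 0 out, 0.004 pressed. To be left alone.
- extractor_a_top (a point): Top of that button, at one end of the second grey box, which belongs to the dust extractor: same enclosure, two flush buttons and a small domed pilot lamp, no mushroom head.
- extractor_b (a joint): Travel of the other flush button of the dust extractor's box (in its middle), m: 0 out, 0.004 pressed. To be left alone.
- extractor_b_top (a point): Top of that middle button.
- shield (a joint): Angle of the eye shield, rad: 0 fully down on its stop, larger when raised (starts at 0.8 to 1.2, at most 1.7). It turns stiffly (about 0.1 N m, so 2 N near the free edge) and stays where it is left.
- shield_hinge (a point): Middle of the eye shield's level hinge line, on top of the grindstone's guard at the grinder's left end as seen from the robot, 222 mm above the bench. The hinge line is along the grinder's spindle. The metal hinge rod, 10 mm thick, and the guard's rim lie behind and below it.
- shield_edge (a point): Middle of the eye shield's free edge, on its upper face. The shield is a clear flat plate in a 6 mm thick black frame, 96 mm wide along the hinge, 75 mm from hinge line to free edge, pointing from the hinge towards the robot. At joint value q the plate rises (q - 0.44) rad above level from the hinge to the free edge, so when down the edge is about 30 mm below the hinge. To lower it press down on its upper face, between the middle and the free edge.
- spindle (a joint): Turn of the grinder's spindle with both wheels, rad, starts at 0; it turns when a wheel is pushed.
- stone_wheel (a point): Centre of the grindstone, 150 mm across, 20 mm thick, axis level and 135 mm above the bench, in an open-fronted guard below the eye shield; a 62 mm wide steel tool rest stands before it at 123 mm height, reaching 125 mm from the axis. Not to be turned.
- felt_wheel (a point): Centre of the felt polishing wheel, 150 mm across, 25 mm thick, unguarded, on the other end of the spindle, 300 mm from the grindstone. The grinder between them is 203 mm high. Not to be turned.
- paring_knife_c (a point): Small paring knife, 196 mm long, 17 mm thick at the handle, lying flat in front of the grinder. Point at its middle, half-way up. A bystander: to be left where it is.
- chef_knife_c (a point): Chef's knife, 296 mm long, 42 mm wide, lying flat at the right. Point at its middle, half-way up. A bystander: to be left where it is.
- whetstone_c (a point): Two-layer whetstone, 150 x 50 x 26 mm, lying flat. Point at its middle, half-way up. A bystander: to be left where it is.
- spare_wheel_c (a point): Spare grinding wheel lying flat, 150 mm across, 20 mm thick. Point at its middle, half-way up. A bystander: to be left where it is.
- paste_tin_c (a point): Tin of honing paste, 70 mm across, 45 mm high. Point at its middle, half-way up. A bystander: to be left where it is.
- dresser_c (a point): Hand dresser for grinding wheels, about 185 mm long, up to 34 mm wide and 34 mm high, lying flat. Point at its middle, half-way up. A bystander: to be left where it is.
- quench_cup_c (a point): Empty steel cup, 90 mm across, 85 mm high. Point at its middle, half-way up. A bystander: to be left where it is.
- spanner_c (a point): Spanner, 190 mm long, lying flat. Point at its middle, half-way up. A bystander: to be left where it is.

How it is judged:
By the outcome, as a careful person would: the job done as asked, in the order asked, and still so for the second after the job is handed in, with the robot touching nothing.
It also fails if it takes over 45 s, if anything falls off the work surface, if the arm or the gripper's body presses on something with over 40 N, if the wrist force passes 120 N, or if a joint passes its speed limit or range.

## Working session

There is one attempt and no reset: what is moved stays moved. The work goes in short steps, Python scripts to look and compute and a tool call to move; the robot and the scene stay as the last step left them, time stands still between calls to the robot, and variables do not carry over. Pictures are saved under pics/ and viewed, about 8 in all and at most 12, crops included, and the job is handed in when it is done.

Besides the shell and the picture viewer there is one more tool, called after "Emit:" as name(argument=value, ...), one argument or row to a line, values as JSON. arm_command: Moves the arm, as the interface text tells. Its arguments: {"type":"object","properties":{"translation":{"type":"array","items":{"type":"array","items":{"type":"number"}}},"turn":{"type":"array","items":{"type":"number"}},"hand":{"type":"array","items":{"type":"number"}}},"required":["translation","turn","hand"]}

```bash
mkdir -p pics; cat > h.py <<'E'
from workcell import *
import numpy as np, cv2
def snap(n,f):
    p,d=camera(n); cv2.imwrite('pics/'+f,p[:,:,::-1]); return p,d
def world(n,d,rc,r=2):
    i=camera_info(n); K=np.array(i['mtx']); T=np.linalg.inv(np.array(i['world_to_cam']))
    y,x=int(round(rc[0])),int(round(rc[1])); w=d[max(0,y-r):y+r+1,max(0,x-r):x+r+1]; w=w[w>0]
    if not len(w): return None
    z=np.median(w); c=np.linalg.inv(K)@[rc[1],rc[0],1]*z
    return (T@[*c,1])[:3].round(4)
E
python3 - <<'E'
from h import *
o=get_obs(); print({k:np.round(o[k],3) for k in o})
for c in ('scene','side'):
    p,d=snap(c,c+'0.png'); np.save(c+'0.npy',d)
    print(c,camera_info(c)['world_to_cam'])
    for n in ('stop_top','start_top','selector_top','shield_hinge','shield_edge','extractor_a_top'):
        print(c,n,[(np.round(q['location'],1).tolist(),round(q['conf'],2),world(c,d,q['location'])) for q in spot_point(c,n)[:3]])
E
```

```text
{'clock': np.float64(0.0), 'joint_pos': array([1.301, 0.241, 0.004, 1.335, 0.   , 1.571]), 'joint_vel': array([ 0.001, -0.   , -0.001,  0.   ,  0.   , -0.001]), 'tau': array([ 2.0000e-03, -3.7232e+01,  2.5241e+01,  1.7000e-02, -0.0000e+00,
        0.0000e+00]), 'eef_pos': array([0.133, 0.481, 0.244]), 'tool_rot': array([ 0.134,  0.991, -0.001, -0.   ]), 'ft_force': array([ 0.272, -0.145, -0.18 ]), 'ft_torque': array([0.023, 0.021, 0.022]), 'grip_width': np.float64(0.085)}
scene [[ 0.0249928   0.99950234  0.01924645  0.03114028]
 [ 0.72181364 -0.00472258 -0.69207136 -0.29530189]
 [-0.69163605  0.03118916 -0.72157246  1.68528985]
 [ 0.          0.          0.          1.        ]]
scene stop_top []
scene start_top [([182.8, 344.3], 0.57, array([0.4257, 0.2825, 0.072 ]))]
scene selector_top [([176.6, 334.5], 0.6, array([0.3836, 0.2549, 0.0637]))]
scene shield_hinge [([188.4, 314.8], 0.84, array([0.6083, 0.1266, 0.2288])), ([197.0, 147.3], 0.51, array([ 0.4292, -0.4514,  0.0046]))]
scene shield_edge [([168.5, 308.8], 0.67, array([0.5564, 0.1107, 0.2628]))]
scene extractor_a_top [([179.4,
[... 309 characters left out ...]
1.        ]]
side stop_top [([173.5, 173.6], 0.57, array([0.4292, 0.3294, 0.0971])), ([250.0, 257.8], 0.43, array([ 0.409 , -0.2289,  0.0693])), ([224.3, 219.3], 0.39, array([0.4142, 0.005 , 0.0291]))]
side start_top [([184.5, 184.2], 0.68, array([0.4398, 0.2708, 0.0631]))]
side selector_top [([185.1, 184.8], 0.52, array([0.4383, 0.2643, 0.0647])), ([193.6, 299.2], 0.21, array([ 0.6824, -0.1886,  0.1665]))]
side shield_hinge [([157.2, 235.4], 0.59, array([0.5802, 0.0843, 0.2518]))]
side shield_edge [([155.2, 222.4], 0.58, array([0.755 , 0.3737, 0.0011])), ([162.8, 192.5], 0.45, array([0.5973, 0.4137, 0.0152]))]
side extractor_a_top [([246.8, 258.5], 0.45, array([ 0.4198, -0.2216,  0.0733]))]
```

```bash
python3 -c "
import cv2,numpy as np
a=cv2.imread('pics/scene0.png');b=cv2.imread('pics/side0.png')
cv2.imwrite('pics/both.png',cv2.resize(np.vstack([a,b]),(400,600)))"
```

```text
(no output)
```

View pics/scene0.png

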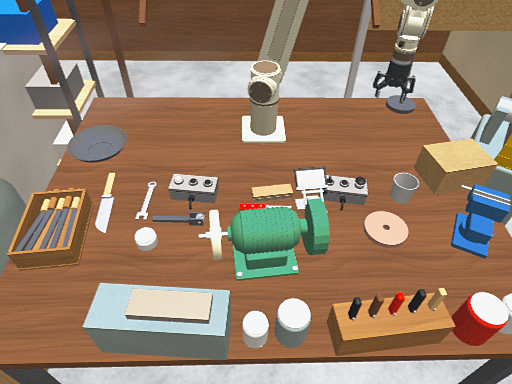

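View pics/side0.png

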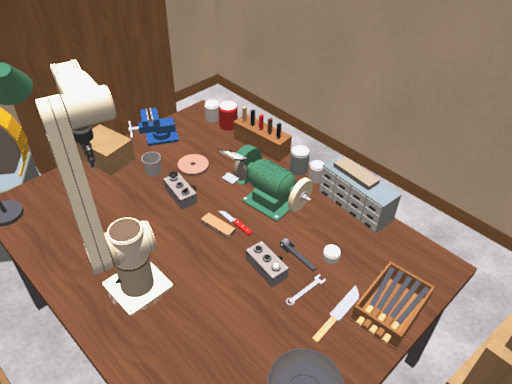

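The scene view faces the robot. The grinder's box is at about (188,347), next to the shield at (180,311). The extractor's box, with its lamp at (182,179), is on the other side. In the side view the grinder's box is at (189,180). Next I'll refine the positions with depth.

```bash
python3 - <<'E'
from h import *
def cloud(c):
    d=np.load(c+'0.npy'); i=camera_info(c); K=np.array(i['mtx']);T=np.linalg.inv(np.array(i['world_to_cam']))
    v,u=np.mgrid[:384,:512]; P=np.stack([u,v,np.ones_like(u)],-1)@np.linalg.inv(K).T*d[...,None]
    W=P@T[:3,:3].T+T[:3,3]; W[d==0]=9; return W,cv2.imread(f'pics/{c}0.png')
for c in('scene','side'):
    W,I=cloud(c)
    b=(abs(W[...,0]-.42)<.1)&(abs(W[...,1]-.28)<.14)
    t=b&(W[...,2]>.056)&(W[...,2]<.067)
    print(c,'box',cv2.minAreaRect(W[t][:,:2].astype(np.float32)),W[t].mean(0).round(4))
    t=b&(W[...,2]>.083)&(W[...,2]<.11); print('hi',t.sum(),W[t].mean(0).round(4),W[t].min(0).round(3),W[t].max(0).round(3))
    for r,cc in zip(*np.where(t)): print((r,cc),W[r,cc].round(3),I[r,cc][::-1],end=';')
    s=(W[...,0]>.47)&(W[...,0]<.66)&(W[...,1]>.03)&(W[...,1]<.22)&(W[...,2]>.2)&(W[...,2]<.4)
    rr,cc=np.where(s);print('\nshield',s.sum(),rr.min(),rr.max(),cc.min(),cc.max())
    for lo in np.arange(.2,.32,.01):
        q=s&(W[...,2]>=lo)&(W[...,2]<lo+.01)
        if q.any():print(lo.round(2),q.sum(),W[q].min(0).round(3),W[q].max(0).round(3),np.median(W[q],0).round(3))
a=cv2.resize(cv2.imread('pics/scene0.png')[155:225,285:385],(560,392),interpolation=2)
b=cv2.resize(cv2.imread('pics/side0.png')[135:215,155:275],(560,373),interpolation=2)
cv2.imwrite('pics/z.png',np.vstack([a[:300],b[:300]]))
E
```

```text
scene box ((0.4215124845504761, 0.28679579496383667), (0.16547566652297974, 0.08642121404409409), 79.2606430053711) [0.4319 0.2908 0.062 ]
hi 83 [0.4321 0.322  0.0917] [0.402 0.224 0.084] [0.449 0.357 0.1  ]
(np.int64(176), np.int64(329)) [0.403 0.227 0.085] [82 86 88];(np.int64(176), np.int64(330)) [0.405 0.23  0.088] [134 142 137];(np.int64(176), np.int64(331)) [0.402 0.235 0.085] [183 182 181];(np.int64(177), np.int64(330)) [0.408 0.23  0.085] [73 76 71];(np.int64(177), np.int64(357)) [0.416 0.328 0.092] [80 63 54];(np.int64(177), np.int64(358)) [0.419 0.33  0.095] [39 48 53];(np.int64(177), np.int64(359)) [0.419 0.334 0.095] [37 43 52];(np.int64(177), np.int64(360)) [0.42  0.337 0.096] [47 55 59];(np.int64(177), np.int64(361)) [0.416 0.342 0.092] [52 55 59];(np.int64(177), np.int64(362)) [0.418 0.345 0.094] [81 70 62];(np.int64(178), np.int64(330)) [0.414 0.229 0.085] [64 62 65];(np.int64(178), np.int64(331)) [0.414 0.233 0.085] [166 156 155];(np.int64(178), np.int64(356)) [0.416 0.325 0.087] [31 34 41];(np.int64(178), np.int64(357)) [0.42  0.327 0.091] [39 47 49];(np.int64(178),
[... 8399 characters left out ...]
[47 45 45];(np.int64(189), np.int64(187)) [0.418 0.22  0.083] [84 77 76];(np.int64(190), np.int64(184)) [0.402 0.221 0.086] [18 17 19];
shield 194 148 160 219 247
0.2 8 [0.617 0.095 0.2  ] [0.659 0.11  0.208] [0.649 0.1   0.204]
0.21 40 [0.628 0.088 0.212] [0.66  0.145 0.22 ] [0.644 0.118 0.217]
0.22 40 [0.612 0.072 0.22 ] [0.66  0.167 0.23 ] [0.631 0.118 0.225]
0.23 23 [0.6   0.069 0.23 ] [0.617 0.159 0.24 ] [0.607 0.122 0.235]
0.24 22 [0.585 0.064 0.24 ] [0.602 0.159 0.249] [0.591 0.108 0.245]
0.25 24 [0.555 0.062 0.25 ] [0.588 0.154 0.26 ] [0.574 0.117 0.256]
0.26 35 [0.55  0.062 0.261] [0.57 0.16 0.27] [0.56  0.104 0.265]
0.27 2 [0.548 0.121 0.273] [0.55  0.143 0.274] [0.549 0.132 0.273]
```

View pics/z.png

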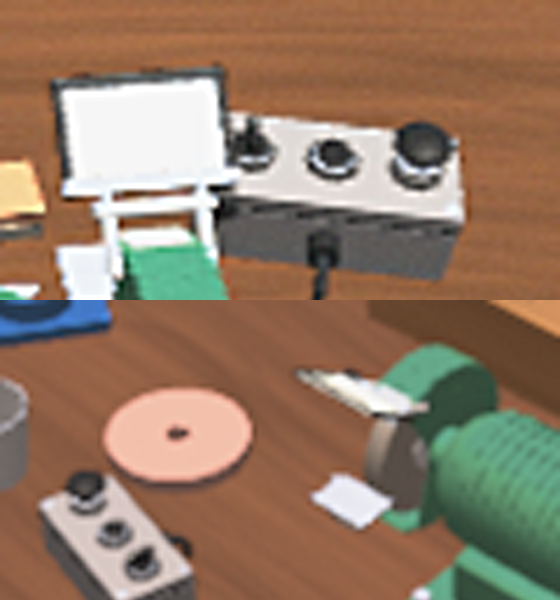

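The zoomed crops confirm it: the mushroom head is at the end of the box at +y, and the shield is raised about 33° above level. From depth, stop is at about (0.431, 0.335, 0.095), the hinge at about (0.617, 0.118, 0.222) and the edge at about (0.549, 0.112, 0.266).

```bash
python3 -c "
import workcell; print([n for n in dir(workcell) if not n.startswith('__')], getattr(workcell,'tip_reach',None)); print(workcell.get_obs().keys())"
```

```text
['Unreachable', 'camera', 'camera_info', 'get_obs', 'job_done', 'search_frame', 'spot_point', 'tip_reach'] 0.014
dict_keys(['clock', 'joint_pos', 'joint_vel', 'tau', 'eef_pos', 'tool_rot', 'ft_force', 'ft_torque', 'grip_width'])
```

Emit:
arm_command(
  translation=[
    [-4,-0.8,0],
    [-8,-1.6,0],
    [-12,-2.4,0],
    [-16,-3.1,0],
    [-20,-3.9,0],
  ],
  turn=[0,0,0,0,0],
  hand=[1,1,1,1,1],
)

```text
clock: 1.12
eef_pos: [0.317, 0.3902, 0.2456]
tool_rot: [0.134, 0.991, 0.0, 0.0]
ft_force: [0.7, 1.0, 0.1]
grip_width: 0.0254
```

Emit:
arm_command(
  translation=[
    [-4,-0.7,0],
    [-8,-1.5,0],
    [-12,-2.2,2],
    [-12.6,-2.3,5],
    [-12.6,-2.3,7],
  ],
  turn=[0,0,0,0,0],
  hand=[1,1,1,1,1],
)

```text
clock: 1.53
eef_pos: [0.4337, 0.3331, 0.1733]
tool_rot: [0.137, 0.991, -0.0, 0.0]
ft_force: [-1.1, -0.3, -1.0]
grip_width: -0.0001
```

```bash
python3 - <<'E'
from h import *
p,d=snap('wrist','w1.png')
print(get_obs()['eef_pos'],get_obs()['grip_width'])
for n in('stop_top','start_top','selector_top'):
    print(n,[(np.round(q['location'],1).tolist(),round(q['conf'],2),world('wrist',d,q['location'])) for q in spot_point('wrist',n)[:2]])
i=camera_info('wrist');K=np.array(i['mtx']);T=np.linalg.inv(np.array(i['world_to_cam']))
v,u=np.mgrid[:384,:512]; W=(np.stack([u,v,np.ones_like(u)],-1)@np.linalg.inv(K).T*d[...,None])@T[:3,:3].T+T[:3,3]
t=(d>0)&(abs(W[...,2]-.09)<.008)&(abs(W[...,0]-.43)<.04)&(abs(W[...,1]-.335)<.04)
print(t.sum(),W[t].min(0),W[t].max(0)); 
if t.any():print(cv2.minEnclosingCircle(W[t][:,:2].astype(np.float32)))
E
```

```text
[0.43017162 0.33212416 0.16908881] 0.0002248192790332819
stop_top [([202.0, 260.3], 0.74, array([0.4243, 0.3356, 0.0934]))]
start_top [([195.7, 186.3], 0.93, array([0.4149, 0.2855, 0.0733]))]
selector_top [([214.0, 102.1], 0.71, array([0.4096, 0.2306, 0.0874]))]
2574 [0.4060691  0.31961451 0.08546746] [0.44559211 0.35905644 0.09799669]
((0.4257257282733917, 0.33934909105300903), 0.020178651437163353)
```

View pics/w1.png

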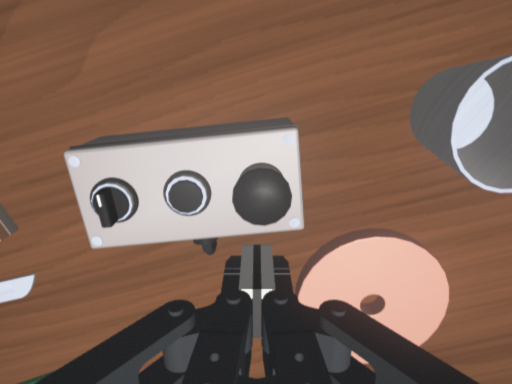

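The wrist view shows the black mushroom at (195,262), start at (195,187) and the selector at (203,113). The measured stop is (0.426, 0.339), about 6 mm from the scene estimate, so I'll aim between the two.

Emit:
arm_command(
  translation=[
    [0.2,0.2,2],
    [0.4,0.4,4],
    [0.4,0.4,5],
    [0.4,0.4,5.3],
    [0.4,0.4,5.3],
  ],
  turn=[0,0,0,0,0],
  hand=[1,1,1,1,1],
)

```text
clock: 2.15
eef_pos: [0.4279, 0.3407, 0.1229]
tool_rot: [0.134, 0.991, 0.0, 0.0]
ft_force: [0.1, 0.1, 0.2]
grip_width: 0.0
```

Emit:
arm_command(
  translation=[
    [0,0,0.2],
    [0,0,0.4],
    [0,0,0.6],
    [0,0,0.8],
    [0,0,0.8],
  ],
  turn=[0,0,0,0,0],
  hand=[1,1,1,1,1],
)

```text
clock: 2.57
eef_pos: [0.4281, 0.34, 0.1142]
tool_rot: [0.135, 0.991, -0.0, -0.0]
ft_force: [-0.6, 0.2, -0.4]
grip_width: -0.0
```

Emit:
arm_command(
  translation=[
    [0,-0.2,0.2],
    [0,-0.2,0.4],
    [0,-0.2,0.6],
    [0,-0.2,0.8],
    [0,-0.2,0.8],
  ],
  turn=[0,0,0,0,0],
  hand=[1,1,1,1,1],
)

```text
clock: 2.98
eef_pos: [0.4276, 0.3381, 0.1065]
tool_rot: [0.135, 0.991, -0.0, 0.0]
ft_force: [0.2, -1.1, 2.8]
grip_width: 0.0001
```

Emit:
arm_command(
  translation=[
    [0,0,0.2],
    [0,0,0.3],
    [0,0,0.4],
    [0,0,0.5],
    [0,0,0.5],
  ],
  turn=[0,0,0,0,0],
  hand=[1,1,1,1,1],
)

```text
clock: 3.4
eef_pos: [0.4277, 0.3381, 0.103]
tool_rot: [0.135, 0.991, 0.0, 0.0]
ft_force: [-3.9, -3.5, 11.8]
grip_width: 0.0001
```

Emit:
arm_command(
  translation=[
    [0,0,0.1],
    [0,0,0.2],
    [0,0,0.2],
  ],
  turn=[0,0,0],
  hand=[1,1,1],
)

```text
clock: 3.65
eef_pos: [0.4278, 0.3382, 0.1029]
tool_rot: [0.135, 0.991, 0.001, 0.001]
ft_force: [-7.0, -4.9, 22.5]
grip_width: 0.0
```

The button bottomed out: 22 N with no further travel, TCP at 0.103 against a first contact at about 0.109. I'll lift clear and check it with the wrist camera.

Emit:
arm_command(
  translation=[
    [0,0,-3],
    [0,0,-7],
    [0,0,-9],
    [0,0,-9],
    [0,0,-9],
  ],
  turn=[0,0,0,0,0],
  hand=[1,1,1,1,1],
)

```text
clock: 4.07
eef_pos: [0.4285, 0.3389, 0.1906]
tool_rot: [0.135, 0.991, 0.001, 0.001]
ft_force: [-0.4, 0.2, -0.6]
grip_width: -0.0
```

```bash
python3 - <<'E'
from h import *
print(get_obs()['eef_pos'])
p,d=snap('wrist','w2.png')
i=camera_info('wrist');K=np.array(i['mtx']);T=np.linalg.inv(np.array(i['world_to_cam']))
v,u=np.mgrid[:384,:512]; W=(np.stack([u,v,np.ones_like(u)],-1)@np.linalg.inv(K).T*d[...,None])@T[:3,:3].T+T[:3,3]
def n(x,y,r): 
    t=(d>0)&(np.hypot(W[...,0]-x,W[...,1]-y)<r)&(v<245); return t.sum(),np.percentile(W[t][:,2],[5,50,90]).round(4)
print('head',n(.426,.339,.008),'start',n(.415,.2855,.006),'box face',n(.421,.310,.004))
E
```

```text
[0.42846384 0.33894126 0.19059984]
head (np.int64(370), array([0.0864, 0.0875, 0.0883])) start (np.int64(186), array([0.0702, 0.0713, 0.0721])) box face (np.int64(76), array([0.0597, 0.0606, 0.0614]))
```

The head now stands 27 mm above the face, down from 33 mm, so it is fully in and staying in. Now the shield.

Emit:
arm_command(
  translation=[
    [0,0,-4],
    [0,0,-8],
    [-1,-1,-12],
    [-4,-3.8,-14],
    [-7,-6.6,-14.5],
  ],
  turn=[0,0,0,0,0],
  hand=[1,1,1,1,1],
)

```text
clock: 4.53
eef_pos: [0.4761, 0.2605, 0.3361]
tool_rot: [0.132, 0.991, 0.001, 0.002]
ft_force: [1.4, -0.3, 1.5]
grip_width: 0.0001
```

Emit:
arm_command(
  translation=[
    [-2.9,-2.8,0],
    [-5.8,-5.6,0],
    [-8.7,-8.4,0],
    [-11.8,-11.4,0],
    [-11.8,-11.4,0],
  ],
  turn=[0,0,0,0,0],
  hand=[1,1,1,1,1],
)

```text
clock: 4.95
eef_pos: [0.5611, 0.1116, 0.3303]
tool_rot: [0.139, 0.99, -0.002, -0.002]
ft_force: [-1.1, 2.0, 0.0]
grip_width: 0.0003
```

```bash
python3 - <<'E'
from h import *
print(get_obs()['eef_pos'])
p,d=snap('wrist','w3.png')
for n in('shield_edge','shield_hinge'):
    print(n,[(np.round(q['location'],1).tolist(),round(q['conf'],2),world('wrist',d,q['location'])) for q in spot_point('wrist',n)[:2]])
E
```

```text
[0.5610903  0.11157906 0.33028206]
shield_edge [([206.2, 254.3], 0.76, array([0.5512, 0.1161, 0.265 ]))]
shield_hinge [([259.1, 287.9], 0.67, array([0.6138, 0.1263, 0.2284])), ([206.4, 252.9], 0.44, array([0.5507, 0.1166, 0.2655]))]
```

View pics/w3.png

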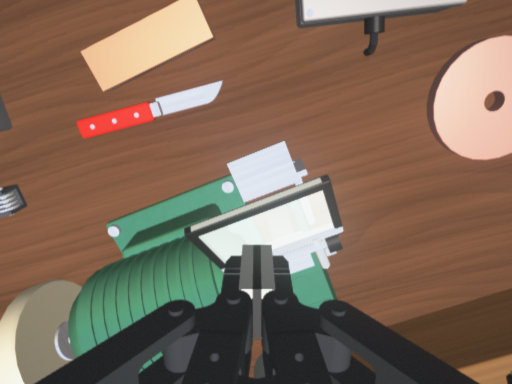

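The wrist view shows the shield below the fingers: its near frame edge runs (235,190)–(180,328), the fingertips are over its middle, and the surroundings are clear. I'll descend.

Emit:
arm_command(
  translation=[
    [-0.2,0.2,1.5],
    [-0.4,0.4,3],
    [-0.4,0.4,4],
    [-0.4,0.4,5],
    [-0.4,0.4,6],
  ],
  turn=[0,0,0,0,0],
  hand=[1,1,1,1,1],
)

```text
clock: 5.52
eef_pos: [0.5625, 0.1226, 0.2725]
tool_rot: [0.133, 0.991, -0.0, -0.001]
ft_force: [0.2, -0.2, 1.4]
grip_width: 0.0
```

Emit:
arm_command(
  translation=[
    [0,0,0.8],
    [0,0,1.6],
    [0,0,2.4],
    [0,0,3.2],
    [0,0,4],
  ],
  turn=[0,0,0,0,0],
  hand=[1,1,1,1,1],
)

```text
clock: 5.93
eef_pos: [0.5636, 0.1211, 0.2332]
tool_rot: [0.134, 0.991, 0.0, 0.0]
ft_force: [-1.7, 0.7, 2.1]
grip_width: -0.0002
```

Emit:
arm_command(
  translation=[
    [0,0,0.4],
    [0,0,0.8],
    [0,0,1.1],
    [0,0,1.4],
    [0,0,1.4],
  ],
  turn=[0,0,0,0,0],
  hand=[1,1,1,1,1],
)

```text
clock: 6.35
eef_pos: [0.5636, 0.1205, 0.2192]
tool_rot: [0.135, 0.991, -0.0, -0.0]
ft_force: [-0.7, -0.1, 0.7]
grip_width: -0.0002
```

Emit:
arm_command(
  translation=[
    [0,0,0.2],
    [0,0,0.4],
    [0,0,0.4],
  ],
  turn=[0,0,0],
  hand=[1,1,1],
)

```text
clock: 6.6
eef_pos: [0.5641, 0.1207, 0.2179]
tool_rot: [0.135, 0.991, 0.0, 0.001]
ft_force: [-2.9, -0.5, 10.2]
grip_width: 0.0002
```

Emit:
arm_command(
  translation=[
    [0,0,0.1],
    [0,0,0.2],
    [0,0,0.2],
  ],
  turn=[0,0,0],
  hand=[1,1,1],
)

```text
clock: 6.85
eef_pos: [0.5642, 0.1207, 0.2176]
tool_rot: [0.135, 0.991, 0.001, 0.002]
ft_force: [-4.0, -0.7, 14.6]
grip_width: -0.0
```

Emit:
arm_command(
  translation=[
    [0,0,-2],
    [0,0,-6],
    [0,0,-10],
    [0,0,-12],
    [0,0,-12],
  ],
  turn=[0,0,0,0,0],
  hand=[1,1,1,1,1],
)

```text
clock: 7.27
eef_pos: [0.5655, 0.121, 0.3398]
tool_rot: [0.135, 0.991, 0.002, 0.005]
ft_force: [-1.0, 0.1, -0.0]
grip_width: -0.0003
```

Emit:
arm_command(
  translation=[
    [3,3,0],
    [6,6,0],
    [9,9,0],
    [12,12,0],
    [12,12,0],
  ],
  turn=[0,0,0,0,0],
  hand=[1,1,1,1,1],
)

```text
clock: 7.68
eef_pos: [0.4763, 0.2734, 0.3326]
tool_rot: [0.131, 0.991, 0.0, -0.002]
ft_force: [0.6, -0.2, 0.6]
grip_width: 0.0
```

```bash
python3 - <<'E'
from h import *
d0=np.load('scene0.npy')
p,d=snap('scene','scene1.png'); i=camera_info('scene');K=np.array(i['mtx']);T=np.linalg.inv(np.array(i['world_to_cam']))
v,u=np.mgrid[:384,:512]; W=(np.stack([u,v,np.ones_like(u)],-1)@np.linalg.inv(K).T*d[...,None])@T[:3,:3].T+T[:3,3]
s=(abs(W[...,1]-.117)<.045)&(d>0)
for x in np.arange(.54,.62,.01):
    q=s&(abs(W[...,0]-x)<.005)&(W[...,2]>.165)&(W[...,2]<.25)
    if q.any(): print(x.round(3),q.sum(),np.median(W[q][:,2]).round(4),(.222-(.617-x)*.471+.003).round(4))
def n(x,y,r):
    t=(d>0)&(np.hypot(W[...,0]-x,W[...,1]-y)<r)&(W[...,2]<.12); return t.sum(),np.median(W[t][:,2]).round(4) if t.any() else 0
print(n(.428,.337,.01),get_obs()['ft_force'],get_obs()['eef_pos'])
cv2.imwrite('pics/f.png',cv2.resize(cv2.imread('pics/scene1.png')[120:290,90:430],(800,400)))
E
```

```text
0.54 1 0.1932 0.1887
0.55 31 0.1952 0.1934
0.56 31 0.1988 0.1982
0.57 35 0.2029 0.2029
0.58 34 0.2074 0.2076
0.59 39 0.2122 0.2123
0.6 25 0.2184 0.217
0.61 48 0.2228 0.2217
(np.int64(16), np.float64(0.0897)) [ 0.56953655 -0.10032657  0.67267118] [0.4775306  0.27153969 0.33265031]
```

View pics/f.png

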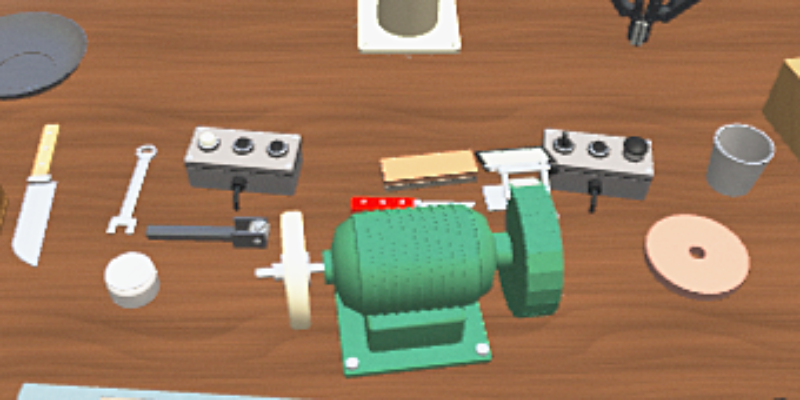

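The picture shows the shield down at (160,515), the mushroom head low at (147,635), and everything else where it was. The plate slope from depth is about −0.43 rad, against −0.44 for fully down.

```bash
python3 -c "
from workcell import *; print(job_done())"
```

```text
the job is handed in; nothing more can be done
None
```

The grinder is locked off and its eye shield is down, done in that order. The job was handed in at about 8 s of robot time.

- **Stop button:** I pressed it with the shut fingertips until it bottomed out, at about 22 N with no further travel. After lifting off, its head stood 27 mm above the box face (33 mm when out), so it stayed in. The last scene picture put the head at about 90 mm above the bench, against 89 mm expected when in.
- **Eye shield:** I pushed it down onto its stop, where the force rose to about 15 N with no more movement. Depth afterwards gave a plate slope of about −0.43 rad, against −0.44 for fully down.
- **Surroundings:** In the last picture the other controls, the wheels and the things on the bench looked as they were at the start. I judged that by eye and did not measure each one. The arm was clear of everything, with the force reading near zero.

**Disagreement:** the scene and wrist cameras differed by about 6 mm on the stop button's position, so I aimed between them. No checks failed.

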